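Point out what goes into the pot

ROBOT

A 6-joint arm with a two-finger parallel gripper is mounted at the origin on a cart in front of the work surface, level with it; the furniture and walls round the work are solid. World frame = base frame: x ahead of the robot, y to its left, z up, the work surface at z = 0. Lengths are in mm, angles in rad, forces in N, time in s.
With the tool pointing down it reaches from about 275 to 825 mm from the base axis. Payload 5.2 kg.
Tool frame: the origin (TCP) lies at the very end of the fingers, on their centre line; the grasp point (between the pads) lies 19 mm behind it; z points along the fingers, y is the line along which they close (so a half turn about z gives the same grasp; the last joint's range is limited). The gripper opens to 93 mm and grips with 3 to 60 N. Pads are 15 mm wide; open, the fingers measure 128 mm over their backs; the gripper's body (75 mm by 188 mm) begins 65 mm behind the grasp point.
Start: joints at [1.047, 0.259, 1.535, -0, 1.348, -0.203], TCP at [173.407, 521.953, 218.653] pointing down, gripper open.
Joint ranges: [-3.14, 3.14], [-0.91, 2.08], [0.19, 2.58], [-1.22, 4.36], [0.22, 2.71], [-3.12, 3.12]. Speed limits (rad/s): [2.57, 2.57, 3.14, 3.14, 3.14, 3.14].

INTERFACE

Orientations are given as [roll, pitch, yaw] about the fixed x, y, z axes, in that order (R = Rz(yaw) Ry(pitch) Rx(roll)).
In Python, from bench import robot gives the robot as it stands. The module is installed in compiled form; this text tells all that it offers. Calls block until the motion is done:
- robot.move_ptp(position, orientation): joint-space move of the TCP to a pose.
- robot.move_linear(position, ori=None, speed=150, f_stop=None): straight line of the TCP; ori=None keeps the orientation; speed is the mean speed in mm/s. With f_stop (N) it stops when the force on the tool has changed by that much, and returns True; else False.
- robot.move_j(angles): joint-space move.
- robot.move_gripper(opening): opening from 0.0 (shut) to 1.0 (fully open); the grip force is fixed at half the most; returns when the fingers have stopped.
- robot.sleep(seconds).
- robot.inverse_kinematics(position, orientation): joint angles nearest the present ones, or None.
- robot.get_image(name): name is "scene" or "top"; returns a dict with "img" (480x640x3 uint8, blue, green, red), "fovy" (degrees; the focal length in pixels is half the picture's height over the tangent of half this angle, whatever the lens; pixels are square), "cx", "cy" (the principal point, pixels), "k1" (the pictures are not rectified: a ray, as slopes to the right and down, at radius r is drawn at 1 + k1 r^2 times it, then the intrinsics apply), "eye" and "orientation" of the camera in the world. Camera axes: x right, y down, z forward; pixel columns grow to the right and rows downward; lengths in mm; the calibration is good to about 2 mm. A picture is of the moment at which its call begins. There is no depth.
A pose or a line that the arm cannot do raises robot.MotionError and nothing moves.
- robot.hand_in(): hands the job in, once; it reports no verdict.
Readings, each from a call of its own:
- robot.current_t(): time.
- robot.current_qpos(): joint angles.
- robot.current_joint_vel(): joint speeds.
- robot.current_joint_efforts(): joint torques, N m.
- robot.current_tcp_pos(): TCP position.
- robot.current_eef_rot(): TCP orientation.
- robot.current_contact_force(): force on the tool from outside, world axes, zero at the start.
- robot.current_ft_torque(): the same for the moment, N m.
- robot.current_gripper_width(): opening from 0.0 (shut) to 1.0 (fully open).
Only numpy, scipy, OpenCV 4.12 (cv2) and the standard library are available. Lean on these libraries where they do the work, as an engineer would, in place of code of your own. Each camera call takes 0.05 s, during which the arm holds its last target. There are 200 camera calls.

TASK

Show a kitchen helper what goes into the pot: with the fingertips, point at the flat tin that stands on the round board, then at the garlic bulb, and last at the open mouth of the steel pot. Each time bring the fingertips over its middle, a few centimetres above it, and stay still there for two seconds; finish still pointing at the pot. Touch nothing at all, and do not point at anything else: in between, travel well above the things.

Things in the scene. Friction and masses are not known exactly. Their poses are not given: they have to be found in the camera images.
- tin_top (a point): the tin to point at: low round tin, 86 mm across, 40 mm high, loose, standing on the round board (so its top is 53 mm above the worktop). This point is the centre of its top face; z up
- garlic_top (a point): the garlic bulb to point at: pale, 60 mm across, 58 mm high with its short stalk, loose on the worktop in front of the kettle or at the right front corner; it changes places with the onion and the spare tin. This point is on its middle axis at full height; z up
- pot_top (a point): the pot to point at: small open steel pot without lid, 163 mm across, 84 mm high, two black side handles (241 mm over them, along its y axis), loose, at the left. This point is the centre of its mouth, level with the rim; z up. A microwave hangs beyond the pot: its front is at x = 0.56 m, y above 0.24 m, from 0.24 to 0.49 m above the worktop
- board: round wooden board, 252 mm across, 13 mm thick, loose, flat on the worktop right of centre; carries the tin. Origin: centre of its underside. The kettle (220 mm high) stands left of the board: its front is at x = 0.58 m, y 0.03 to 0.25 m. Also about: a tall tin (110 mm) at the left end, a potato at the right end, mugs, jars and a pepper mill
- spare_tin_top (a point): not to be pointed at: a tin just like the other (86 mm across, 40 mm high), but standing on the worktop itself, in one of the three places that it shares with the garlic and the onion. This point is the centre of its top face
- onion_top (a point): not to be pointed at: brown onion, 82 mm across, 94 mm high with its pointed tip. This point is on its middle axis at full height

How it is judged (in metres and radians):
On the way, in this order (a step that is already met when the one before it is completed fails the run):
1. the fingers stay just above the middle of the flat tin on the board (horizontal distance between the grasp point and tin_top below 0.03 m and z of the grasp point in the frame of tin_top between 0.012 and 0.09 m), for 1.2 s.
2. then they stay just above the middle of the garlic bulb (horizontal distance between the grasp point and garlic_top below 0.03 m and z of the grasp point in the frame of garlic_top between 0.012 and 0.09 m), for 1.2 s.
3. then they stay just above the middle of the pot's mouth (horizontal distance between the grasp point and pot_top below 0.04 m and z of the grasp point in the frame of pot_top between 0.012 and 0.09 m), for 1 s.
At the end, for the whole second after the job is handed in: the point between the finger pads is within 40 mm (horizontally) of the centre of the pot's mouth and 12 to 90 mm above its rim, and the two flat tins, the garlic, the onion, the pot and the board are within 8 mm of where they began (all of step 3 and distance of each of tin_top, spare_tin_top, garlic_top, onion_top, pot_top, board from where it was at the start of the episode below 0.008 m); the robot touches nothing.
It fails at once if the robot touches anything (more than 0.3 N) (contact force between any of the fingers, the arm and anything else above 0.3 N).
It fails at once if something is shifted or lifted by more than 8 mm (not (distance of each of tin_top, spare_tin_top, garlic_top, onion_top, pot_top, board from where it was at the start of the episode below 0.008 m)).
It fails at once if the fingers point at a wrong thing: within 25 mm of its middle (horizontally) and less than 80 mm above it ((horizontal distance between the grasp point and spare_tin_top below 0.025 m and z of the grasp point in the frame of spare_tin_top below 0.08 m) or (horizontal distance between the grasp point and onion_top below 0.025 m and z of the grasp point in the frame of onion_top below 0.08 m)).
It also fails if it takes over 67 s, if anything falls off the work surface, if the arm or the gripper's body presses on something with over 40 N, if the wrist force passes 120 N, or if a joint passes its speed limit or range.

## Working session

There is one attempt and no reset: what is moved stays moved. The work goes in short steps, each a Python script; the robot and the scene stay as the last script left them, time stands still between calls to the robot, and variables do not carry over. Pictures are saved under pics/ and viewed, on a budget of 10 in all, crops included, one or two more only if the job needs it, and the job is handed in when it is done.

```bash
mkdir -p pics; cat > h.py <<'E'
import numpy as np, cv2
from scipy.spatial.transform import Rotation as R
def parts(d):
    f=240/np.tan(np.radians(d['fovy'])/2)
    return f, np.array([[f,0,d['cx']],[0,f,d['cy']],[0,0,1]]), R.from_euler('xyz',d['orientation']).as_matrix()
def ray(d,p):
    f,K,Rm=parts(d)
    u=np.array([(p[0]-d['cx'])/f,(p[1]-d['cy'])/f]); s=u.copy()
    for _ in range(30): s=u/(1+d['k1']*(s@s))
    return Rm@np.array([s[0],s[1],1])
def onplane(d,p,z):
    v=ray(d,p); e=np.array(d['eye']); return e+v*(z-e[2])/v[2]
def proj(d,P):
    f,K,Rm=parts(d); c=Rm.T@(np.array(P,float)-d['eye']); s=c[:2]/c[2]
    return s*(1+d['k1']*(s@s))*f+[d['cx'],d['cy']]
E
python3 - <<'E'
from bench import robot
import cv2,pickle
for n in('scene','top'):
    d=robot.get_image(n); cv2.imwrite(f'pics/{n}0.png',d['img']); pickle.dump(d,open(n+'.pkl','wb'))
    print(n,{k:v for k,v in d.items() if k!='img'})
print(robot.current_t(),robot.current_eef_rot())
E
```

```text
scene {'fovy': 57.7182905846608, 'cx': 316.17695566164156, 'cy': 244.53127607579376, 'k1': 0.015795054247063102, 'eye': array([ 207.3373393 , -574.43236175,  872.57528081]), 'orientation': array([-2.47006133, -0.01577916, -0.50094897])}
top {'fovy': 48.597935590481, 'cx': 317.65694912194033, 'cy': 247.1108218337644, 'k1': -0.07961389965585228, 'eye': array([ 257.19928947,   -2.38492471, 1467.25934004]), 'orientation': array([-2.9451815 ,  0.00877356, -1.57809596])}
0.1 [-3.13996671e+00 -3.17916727e-04  2.82077013e+00]
```

View pics/scene0.png

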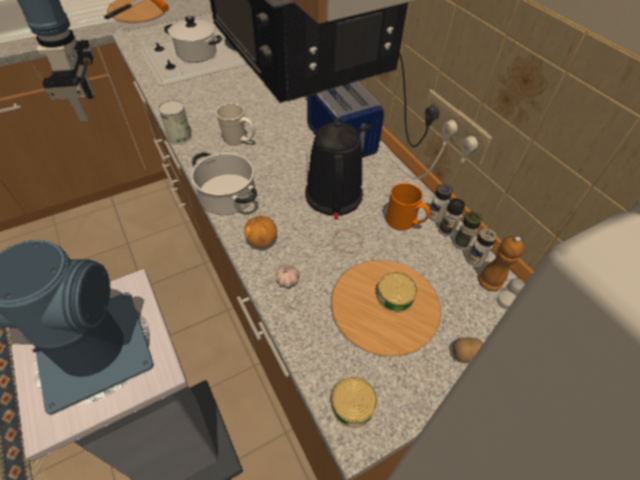

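View pics/top0.png

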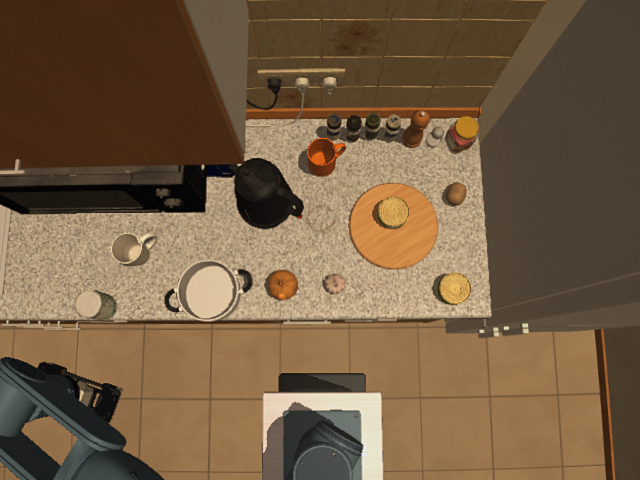

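The scene view shows the board tin at (397,288), the garlic at (288,276), the pot at (224,178), the onion at (261,232) and the spare tin at (354,401). In the top view they are at (394,211), (335,284), (208,291), (283,285) and (455,288). Next I'll measure them in both views, rectified onto their planes.

```bash
cat > m.py <<'E'
import pickle,sys
from h import *
D={n:pickle.load(open(n+'.pkl','rb')) for n in('scene','top')}
def seg(n,c,w,lo,hi):
    d=D[n]; x0,y0=c[0]-w,c[1]-w
    hsv=cv2.cvtColor(d['img'],cv2.COLOR_BGR2HSV)
    m=cv2.inRange(hsv,np.array(lo),np.array(hi)); k=np.zeros_like(m); k[y0:y0+2*w,x0:x0+2*w]=255; m&=k
    m=cv2.morphologyEx(m,cv2.MORPH_CLOSE,np.ones((3,3)));m=cv2.morphologyEx(m,cv2.MORPH_OPEN,np.ones((3,3)))
    cs,_=cv2.findContours(m,cv2.RETR_EXTERNAL,cv2.CHAIN_APPROX_NONE)
    q=max(cs,key=cv2.contourArea); cv2.drawContours(vis[n],[q],-1,(255,0,255),1); return q[:,0]
vis={n:D[n]['img'].copy() for n in D}
def tri(a,b):
    e1,e2=[np.array(D[n]['eye']) for n in('scene','top')]; v1,v2=ray(D['scene'],a),ray(D['top'],b)
    t=np.linalg.lstsq(np.c_[v1,-v2],e2-e1,rcond=None)[0]; p,q=e1+t[0]*v1,e2+t[1]*v2
    return (p+q)/2,np.linalg.norm(p-q)
for nm,z,cs,ct,w,lo,hi in [('tin',53,(397,288),(394,211),22,(21,90,60),(35,255,255)),('spare',40,(354,400),(455,288),26,(21,90,60),(35,255,255)),
   ('garlic',25,(288,276),(335,284),18,(0,35,90),(14,120,255)),('garlic2',25,(288,276),(335,284),18,(165,20,90),(180,120,255)),('onion',40,(261,232),(283,285),22,(5,130,60),(20,255,255)),('board',13,(387,307),(393,226),62,(8,90,90),(20,255,255))]:
    C=[]
    for n,c in(('scene',cs),('top',ct)):
        try: q=seg(n,c,w,lo,hi)
        except ValueError: print(nm,n,'none'); continue
        P=np.array([onplane(D[n],p,z)[:2] for p in q],np.float32)
        (cc,r)=cv2.minEnclosingCircle(P); e=cv2.fitEllipse(P); C.append(cv2.boundingRect(q.reshape(-1,1,2)))
        M=cv2.moments(q); C[-1]=(M['m10']/M['m00'],M['m01']/M['m00'])
        print(nm,n,'px',np.round(C[-1]),'circ',np.round(cc),round(2*r),'ell',np.round(e[0]),np.round(e[1]))
    if len(C)==2: print('   tri',[np.round(x,1) for x in tri(*C)])
for n,c in(('scene',(224,178)),('top',(208,291))):
    # grazing check: grey edges, hough circle on rectified rim plane
    res=0.5; 
    a=onplane(D[n],c,84)[:2]; g=np.arange(-130,130,1/1.)
    XY=np.array([[proj(D[n],(a[0]-u,a[1]-v,84)) for v in g] for u in g],np.float32)
    im=cv2.remap(D[n]['img'],XY,None,cv2.INTER_LINEAR); 
    h=cv2.HoughCircles(cv2.GaussianBlur(cv2.cvtColor(im,6),(5,5),0),cv2.HOUGH_GRADIENT,1,15,param1=80,param2=12,minRadius=74,maxRadius=86)
    for q in (h[0][:3] if h is not None else []): 
        print('pot',n,np.round([a[0]+130-q[1],a[1]+130-q[0],2*q[2]])); cv2.circle(im,(int(q[0]),int(q[1])),int(q[2]),(255,0,255),1)
        break
    vis[n+'pot']=im
o=[cv2.resize(vis['scene'][150:440,180:460],None,fx=1.35,fy=1.35),cv2.resize(vis['top'][160:340,160:490],None,fx=1.2,fy=1.2)]
pots=np.hstack([cv2.resize(vis[k+'pot'],(198,198)) for k in('scene','top')])
r=np.vstack([o[1],pots]); H=max(r.shape[0],o[0].shape[0])
pad=lambda i:cv2.copyMakeBorder(i,0,H-i.shape[0],0,0,0)
cv2.imwrite('pics/m1.png',np.hstack([pad(o[0]),pad(r)]))
E
python3 m.py
```

```text
tin scene px [409. 304.] circ [ 631. -249.] 14 ell [ 630. -249.] [ 7. 13.]
tin top none
spare scene px [341. 419.] circ [ 380. -383.] 33 ell [ 380. -384.] [10. 33.]
spare top px [454. 277.] circ [ 454. -363.] 12 ell [ 454. -363.] [ 9. 11.]
   tri [array([ 428.2, -372.7,  -24.6]), np.float64(69.4)]
garlic scene px [287. 276.] circ [438. -40.] 65 ell [438. -39.] [52. 63.]
garlic top px [335. 283.] circ [444. -37.] 58 ell [443. -37.] [52. 53.]
   tri [array([440.9, -37.1,  20.5]), np.float64(4.9)]
garlic2 scene none
garlic2 top none
onion scene px [260. 231.] circ [436. 103.] 100 ell [434. 104.] [ 76. 100.]
onion top px [282. 284.] circ [441. 104.] 84 ell [440. 104.] [79. 81.]
   tri [array([437.2, 105.1,  37. ]), np.float64(5.2)]
board scene px [385. 308.] circ [ 603. -207.] 253 ell [ 603. -207.] [249. 250.]
board top px [393. 225.] circ [ 613. -204.] 263 ell [ 609. -205.] [250. 253.]
   tri [array([ 610.1, -207.1,   -9.1]), np.float64(4.0)]
pot scene [415. 295. 155.]
pot top [421. 299. 153.]
```

View pics/m1.png

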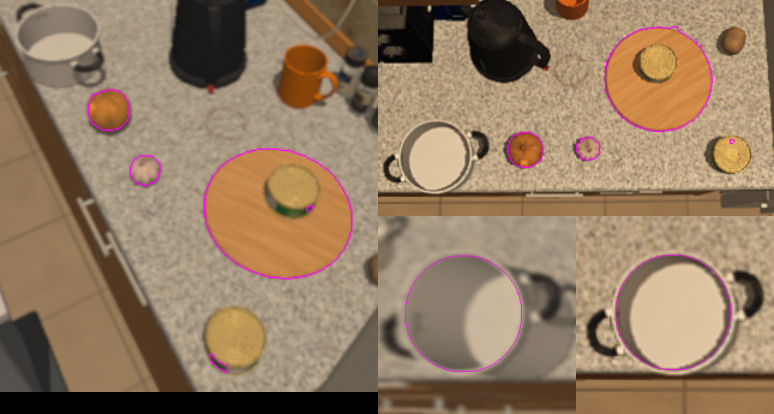

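Garlic ≈ (441,-38), onion ≈ (438,104) and pot ≈ (418,297). The sizes match what was given, and the two views agree within 6 mm. The tin colour masks missed, so I'll measure the tins with the same circle detector.

```bash
cat > t.py <<'E'
import pickle
from h import *
D={n:pickle.load(open(n+'.pkl','rb')) for n in('scene','top')}
for nm,z,cs,ct in(('tin',53,(397,288),(394,211)),('spare',40,(354,400),(455,288))):
  for n,c in(('scene',cs),('top',ct)):
    d=D[n];a=onplane(d,c,z)[:2]; g=np.arange(-70,70,1.)
    XY=np.array([[proj(d,(a[0]-u,a[1]-v,z)) for v in g] for u in g],np.float32)
    im=cv2.remap(d['img'],XY,None,cv2.INTER_LINEAR)
    h=cv2.HoughCircles(cv2.GaussianBlur(im[:,:,0],(5,5),0),cv2.HOUGH_GRADIENT,1,15,param1=80,param2=8,minRadius=38,maxRadius=48)
    print(nm,n,'click',np.round(a),[np.round([a[0]+70-q[1],a[1]+70-q[0],2*q[2]]) for q in h[0][:2]] if h is not None else None)
E
python3 t.py
python3 - <<'E'
from bench import robot
import numpy as np
for p in [(614,-218,53),(441,-38,58),(418,297,84)]:
  a0=np.arctan2(p[1],p[0])
  for yaw in (a0,a0+np.pi/2,a0-np.pi/2,a0+np.pi): 
    q=robot.inverse_kinematics([p[0],p[1],p[2]+33],[np.pi,0,yaw]); print(p,round(yaw,2),None if q is None else np.round(q,2))
E
```

```text
tin scene click [ 631. -203.] None
tin top click [ 638. -203.] [array([ 638., -200.,   78.]), array([ 633., -182.,   80.])]
spare scene click [ 419. -365.] [array([ 418., -363.,   88.])]
spare top click [ 425. -363.] [array([ 427., -364.,   84.]), array([ 425., -340.,   82.])]
(614, -218, 53) -0.34 [-0.51  0.54  1.44 -0.    1.16  1.4 ]
(614, -218, 53) 1.23 [-0.51  0.54  1.44  0.    1.16 -0.17]
(614, -218, 53) -1.91 [-0.51  0.54  1.44 -0.    1.16  2.97]
(614, -218, 53) 2.8 [-0.51  0.54  1.44  0.    1.16 -1.74]
(441, -38, 58) -0.09 [-0.34  0.2   1.96 -0.    0.98  1.32]
(441, -38, 58) 1.48 [-0.34  0.2   1.96 -0.    0.98 -0.25]
(441, -38, 58) -1.66 [-0.34  0.2   1.96 -0.    0.98  2.89]
(441, -38, 58) 3.06 [-0.34  0.2   1.96  0.    0.98 -1.82]
(418, 297, 84) 0.62 [ 0.4   0.29  1.77 -0.    1.09  1.35]
(418, 297, 84) 2.19 [ 0.4   0.29  1.77  0.    1.09 -0.22]
(418, 297, 84) -0.95 [ 0.4   0.29  1.77 -0.    1.09  2.92]
(418, 297, 84) 3.76 [ 0.4   0.29  1.77  0.    1.09 -1.79]
```

Tin ≈ (634,-202) at z 53; its diameter and its place on the board both fit. I'll approach it high and check with a picture before descending.

```bash
python3 - <<'E'
from bench import robot
import numpy as np,cv2
o=[np.pi,0,np.pi]
robot.move_gripper(0.15)
for p in [(173,522,270),(290,330,270),(380,-40,270),(634,-202,270),(634,-202,150)]:
    robot.move_linear(p,o,speed=180); print(np.round(robot.current_tcp_pos()),np.round(robot.current_qpos(),2),round(robot.current_t(),1))
ims=[robot.get_image(n)['img'] for n in('scene','top')]
cv2.imwrite('pics/c1.png',np.hstack([cv2.resize(ims[0][160:460,170:520],(400,343)),cv2.resize(ims[1][120:420,150:500],(400,343))]))
print(robot.current_contact_force())
E
```

```text
[173. 522. 270.] [ 1.05  0.23  1.45 -0.    1.46 -0.52] 1.9
[290. 330. 270.] [ 0.6   0.02  1.69  0.    1.43 -0.98] 3.3
[380. -39. 270.] [-0.4  -0.09  1.8   0.    1.44 -1.97] 5.5
[ 634. -202.  270.] [-0.48  0.45  1.14  0.    1.56 -2.05] 7.4
[ 635. -202.  151.] [-0.48  0.51  1.33  0.    1.3  -2.05] 8.2
[-0.22184038  0.26746724  0.20178177]
```

View pics/c1.png

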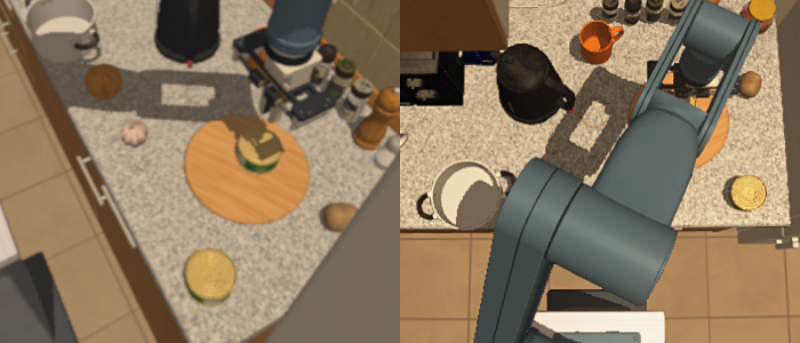

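The gripper is above the board tin, crop position (258,145) in the scene half, and clear of the jars and mill. I'll descend, hold, then go on to the garlic by a high route.

```bash
python3 - <<'E'
from bench import robot
import numpy as np,cv2
robot.move_linear((634,-202,93),speed=60); robot.sleep(2.2)
a=robot.get_image('scene')['img']; print(np.round(robot.current_tcp_pos()))
for p,s in [((634,-202,270),150),((441,-38,270),180),((441,-38,150),150),((441,-38,98),60)]:
    robot.move_linear(p,speed=s)
robot.sleep(2.2); print(np.round(robot.current_tcp_pos()),robot.current_t(),robot.current_contact_force())
b=robot.get_image('scene')['img']
cv2.imwrite('pics/c2.png',np.hstack([cv2.resize(i[160:460,170:520],(400,343)) for i in(a,b)]))
E
```

```text
[ 634. -202.   93.]
[441. -38.  98.] 18.6917 [-0.14616152  0.3266852   0.4890803 ]
```

View pics/c2.png

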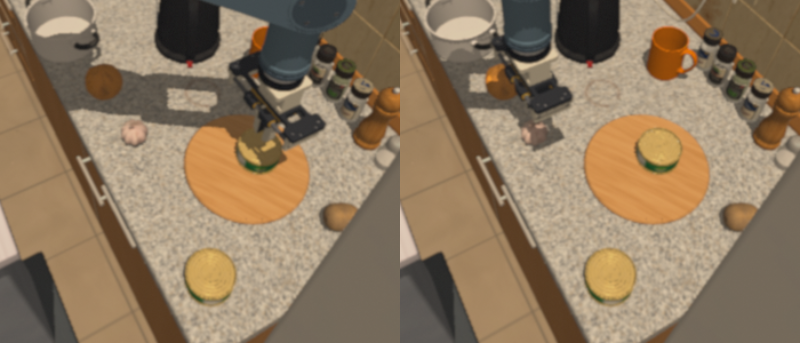

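In the left half the fingertips are above the board tin (258,145). In the right half they are above the garlic (535,132), and nothing has moved. Next is the pot.

```bash
python3 - <<'E'
from bench import robot
import numpy as np,cv2
for p,s in [((441,-38,270),150),((400,100,280),180),((400,280,280),180),((418,297,200),120),((418,297,124),60)]:
    robot.move_linear(p,speed=s)
robot.sleep(2.2); print(np.round(robot.current_tcp_pos()),robot.current_t(),robot.current_contact_force())
ims=[robot.get_image(n)['img'] for n in('scene','top')]
cv2.imwrite('pics/c3.png',np.hstack([cv2.resize(ims[0][100:440,130:470],(400,400)),cv2.resize(ims[1][120:460,150:490],(400,400))]))
E
```

```text
[418. 297. 124.] 26.6083 [-0.52740811 -0.19317294 -0.38718636]
```

View pics/c3.png

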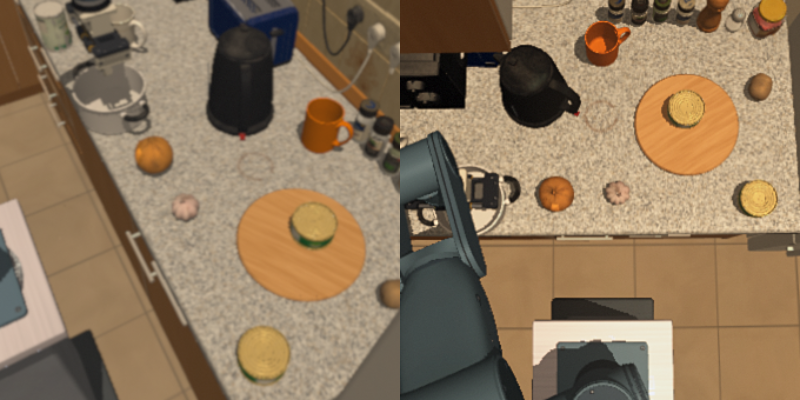

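The fingertips are over the pot's mouth, crop positions (110,85) and (470,190). Everything else looks unmoved, so I'm handing in.

```bash
python3 - <<'E'
from bench import robot
import numpy as np
robot.hand_in(); print(np.round(robot.current_tcp_pos()),robot.current_t())
E
```

```text
the job is handed in; nothing more can be done
the job is handed in; nothing more can be done
```

I pointed at the tin on the board, the garlic and then the pot's mouth, and handed the job in at about 27 s, still pointing at the pot. No verdict is reported.

| Target | Position used (x, y, mm) | Grasp point above it | Time held still |
|---|---|---|---|
| Tin on the board | 634, -202 | about 59 mm | 2.2 s |
| Garlic | 441, -38 | about 59 mm | 2.2 s |
| Pot's mouth | 418, 297 | about 59 mm | 2.2 s, then to the end |

- **Travel:** between targets the fingertips travelled at 270–280 mm.
- **Last checks:** the TCP read within 1 mm of target at all three stops. By eye, the pictures showed the fingers over the right things and nothing shifted; I did not re-measure object positions afterwards.
- **Contact force:** it read 0.4 N (magnitude) before the first descent, 0.6 N at the garlic and 0.7 N at the pot. I take this as sensor noise, because the arm was visibly clear of everything. These readings are above the 0.3 N limit, so they can't prove there was no contact.
- **What disagreed:** the two cameras differed by about 5–7 mm in x on most things, so I used values in between. The tin colour masks missed. For the tin on the board, the circle fit worked only in the top view (78 mm across instead of 86), so I averaged it with a hand-picked point in the scene view. The pot circle came out at 153–155 mm instead of 163, probably because it caught the inner edge of the rim.

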